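# Hold the scrap caddy open by its lever and let the lid down gently

### The arm

A 6-joint arm with a two-finger parallel gripper is mounted at the origin on a cart in front of the work surface, level with it; the furniture and walls round the work are solid. World frame = base frame: x ahead of the robot, y to its left, z up, the work surface at z = 0. Lengths are in m, angles in degrees, forces in N, time in s.
With the tool pointing down it reaches from about 0.35 to 0.775 m from the base axis. Payload 7.3 kg.
Tool frame: the origin (TCP) lies at the very end of the fingers, on their centre line; the grasp point (between the pads) lies 19 mm behind it; z points along the fingers, y is the line along which they close (so a half turn about z gives the same grasp; the last joint's range is limited). The gripper opens to 92 mm and grips with 3 to 60 N. Pads are 19 mm wide; open, the fingers measure 130 mm over their backs; the gripper's body (75 mm by 190 mm) begins 47 mm behind the grasp point.
Start: joints at [59.473, 19.595, 87.324, -0, 73.075, -8.365], TCP at [0.198, 0.486, 0.206] pointing down, gripper open.
Joint ranges: [-145.02, 145.02], [-44.19, 115.74], [2.07, 154.8], [-57.11, 237.11], [16.16, 152.29], [-177.93, 177.93]. Speed limits (degrees/s): [147.25, 147.25, 180, 180, 180, 180].

### API

Orientations are given as a 3x3 rotation matrix whose columns are the frame's x, y, z axes.
In Python, from plant import ctrl gives the robot as it stands. The module is installed in compiled form; this text tells all that it offers.
- The arm moves only by the tool arm_command, never from a script. Its argument "series" is a list of rows, each an object with "xyz": the shift along the tool's x, y, z in cm, a list of three; "twist": the turn about the tool's z in rad; "fingers": the finger opening in cm, from 0 to 9.18. A call has 1 to 8 rows; each row shifts and turns the commanded pose from where the row before left it, along the tool's axes as they then stand; what a row does not reach is not made up. A row lasts 1/10 s, in which the tool goes at most 50 mm and 8.59 degrees, less where a joint would pass 70% of its speed; a pose out of reach is approached as far as the arm can. A call with a gripper value outside its range is refused whole. The fingers move at their own pace and stop on an object; "force" is the grip in N (left out, the last holds). Time passes only in rows, so rows that do not move let the fingers close. It gives the time, the measured TCP pose, the force, the opening and the grip force at its end, in the units of the state.
- ctrl.observe(): the state, without advancing time (a new reading comes with each control period).
- ctrl.capture(name): name is "scene" or "top" or "wrist"; returns (picture, depth): 420x560x3 uint8, red, green, blue; 420x560 float32, m along the optical axis (not along the pixel's ray), 0 where there is no reading.
- ctrl.get_calibration(name): a dict with "fx", "fy", "cx", "cy" (pixels), "eye" and "rotation" of the camera in the world. Camera axes: x right, y up, looking along -z (the intrinsics and any distortion apply to the point x, -y, -z); pixel columns grow to the right and rows downward; lengths in m; the calibration is good to about 2 mm. The wrist camera is an equidistant fisheye: a pixel r from the principal point sees the ray r / f radians off the axis. A picture is of the moment at which its call begins: read the wrist's pose just before it. get_calibration takes no time and is no camera call; for the wrist camera it gives the pose at the moment of the call.
- ctrl.hand_in(): hands the job in; it is judged then, once.
The state is a dict: "clock": time; "joint_positions": joint angles; "qd": joint speeds; "tau": joint torques, N m; "eef_pos": TCP position; "tcp_rot": TCP orientation; "wrist_force": force on the tool from outside, world axes, zero at the start; "torque": the same for the moment, N m; "grip_width": opening from 0.0 (shut) to 1.0 (fully open); "grip_force": force on a finger pad.
Only numpy, scipy, OpenCV 4.12 (cv2) and the standard library are available. Lean on these libraries where they do the work, as an engineer would, in place of code of your own. Each camera call takes 0.05 s, during which the arm holds its last target. There are 200 camera calls.

### The job

My hands are full of peelings: push down the lever paddle of the larger scrap caddy with your fingertips as far as it goes, so that its lid is fully open, and keep it open for at least three seconds while I tip them in. Then ease the lever up again so that the lid comes down gently, without slamming, until it is quite shut, and take your hand away. Work it only by the lever, not by the lid; do not open the small caddy or disturb, lift or shift anything else on the worktop.

Things in the scene. Friction and masses are not known exactly. Their poses are not given: they have to be found in the camera images.
- large_caddy: The larger of two scrap caddies of one make (steel body, black rim and lid, steel lever), standing at the left or the right of the work, the small one on the other side. Fixed. 160 deep (x) x 200 wide (y) x 185 mm high, lid shut. Origin: centre of its underside. x points from front to back (lid hinge at the back), z up; the lever's paddle is in front (-x).
- large_caddy_paddle (a point): Centre of the top of the large caddy's lever paddle, a plate 60 wide (caddy's y) x 34 deep x 12 mm; moves with it. At rest 158 mm ahead (-x) of the caddy's centre, 131 mm above the worktop, 78 mm clear of the front wall, nothing beneath. Pressed down here it sinks 68 mm (and 9 mm away from the caddy, tilting 0.41 rad) to a firm stop; takes some 1.5 to 6 N.
- large_caddy_lever (a joint): Angle of the large caddy's lever (rad): 0 with the paddle up, growing as it is pressed, 0.41 at the stop. A bar bent round the front of the caddy, narrowing to the paddle, pivoted on the middle of both side walls 158 mm behind it.
- large_caddy_lid (a joint): Angle of the large caddy's lid (rad): 0 shut, about 1.25 open at the lever's stop. Hinged at the back rim; push rods tie it to the lever both ways, so it turns about 3 times the lever's angle (20 mm of paddle is some 0.4 rad). Undamped and without a catch: only force on the paddle holds it up; let go, it drops shut at once and lifts the paddle back.
- large_caddy_lid_front (a point): Middle of the front edge of the large caddy's lid: black, 164 x 204 mm, 15 mm thick, a round vent on top. Its top is 185 mm above the worktop when shut; this point rises to about 340 mm when open.
- small_caddy: The smaller scrap caddy, same make: 130 mm deep (x) by 150 mm wide (y), 140 mm high; fixed. Origin and axes as for the large one. To be left shut.
- small_caddy_lid (a joint): Angle of the small caddy's lid (rad): 0 shut. Works like the other, by its own lever, whose paddle stands 143 mm in front of that caddy's centre.
- food_tin: Bystander: round food tin, 57 mm across, 72 mm high, standing between the two caddies; loose. Origin: centre of its underside.
- cereal_box: Bystander: small cereal box, 46 x 79 mm, 117 mm high, standing between the two caddies, farther back; loose. Origin: centre of its underside.
- spice_tin: Bystander: round tin with a black lid, 69 mm across, 69 mm high, at the left; loose. Origin: centre of its underside.
- mill: Bystander: turned wooden pepper mill, 58 mm across, 150 mm high, at the left by the blender; loose. Origin: centre of its underside.
- salt: Bystander: salt shaker, 44 mm across, 90 mm high, beside the pepper mill; loose. Origin: centre of its underside.
- snack_bar: Bystander: wrapped snack bar lying flat, 48 x 125 mm, 16 mm thick, between the two caddies near the front edge; loose. Origin: centre of its underside.

How it is judged (in metres and radians):
On the way:
1. the large caddy's lid is held fully open (more than 1.15 rad) by the fingers on its lever, for three seconds (value of joint large_caddy_lid above 1.15 rad and contact force between the fingers and large_caddy above 0.2 N), for 3 s.
At the end, for the whole second after the job is handed in: The large caddy's lid is shut (under 0.03 rad) and at rest with its lever back up, the small caddy is shut, and each bystander is within 15 mm of where it stood (value of joint each of large_caddy_lid, small_caddy_lid below 0.03 rad and velocity of joint large_caddy_lid between -0.05 and 0.05 rad/s and value of joint large_caddy_lever below 0.02 rad and distance of each of food_tin, cereal_box, spice_tin, mill, salt, snack_bar from where it was at the start of the episode below 0.015 m); the robot touches nothing.
It fails at once if the large caddy's lid slams: it falls faster than 2 rad/s in the last 0.5 rad before it is shut (value of joint large_caddy_lid below 0.5 rad and velocity of joint large_caddy_lid below -2 rad/s).
It fails at once if the robot touches the large caddy's lid itself (contact force between any of the fingers, the arm and large_caddy_lid above 0.5 N).
It fails at once if the small caddy's lid is opened (value of joint small_caddy_lid above 0.1 rad).
It fails at once if a bystander is lifted, knocked or shifted by more than 15 mm (distance of any of food_tin, cereal_box, spice_tin, mill, salt, snack_bar from where it was at the start of the episode above 0.015 m).
It also fails if it takes over 48 s, if anything falls off the work surface, if the arm or the gripper's body presses on something with over 40 N, if the wrist force passes 120 N, or if a joint passes its speed limit or range.

## Working session

There is one attempt and no reset: what is moved stays moved. The work goes in short steps, Python scripts to look and compute and a tool call to move; the robot and the scene stay as the last step left them, time stands still between calls to the robot, and variables do not carry over. Pictures are saved under pics/ and viewed, at most 10 in all, crops included, and the job is handed in when it is done.

Besides the shell and the picture viewer there is one more tool, called after "Call:" by a JSON object that holds its "method" and its "body", one argument or row to a line. arm_command: Moves the arm, as the interface text tells. Its arguments: {"type":"object","properties":{"series":{"type":"array"},"force":{"type":"number"}},"required":["series"]}

```bash
mkdir -p pics
cat > h.py <<'E'
import numpy as np, cv2
from plant import ctrl
def pts(name):
    c=ctrl.get_calibration(name); im,d=ctrl.capture(name)
    v,u=np.mgrid[:420,:560]
    p=np.stack([(u-c['cx'])/c['fx']*d,-(v-c['cy'])/c['fy']*d,-d],-1)
    return im,d,p@np.array(c['rotation']).T+np.array(c['eye'])
E
python3 - <<'E'
from h import *
for n in("scene","top"):
    im,d,P=pts(n); cv2.imwrite(f'pics/{n}0.png',im[...,::-1]); np.savez(f'{n}0.npz',im=im,d=d,P=P)
    c=ctrl.get_calibration(n); print(n,c)
s=ctrl.observe(); print(s)
E
```

```text
scene {'fx': 438.68549496013424, 'fy': 438.68549496013424, 'cx': 273.01056339115394, 'cy': 210.05848825806353, 'eye': array([-0.21420051,  1.16025009,  1.00942087]), 'rotation': array([[-0.80676996,  0.34137423, -0.48227157],
       [-0.59081227, -0.45509878,  0.66620265],
       [ 0.00794321,  0.82240424,  0.5688481 ]])}
top {'fx': 514.5717053695608, 'fy': 514.5717053695608, 'cx': 272.7862140638405, 'cy': 214.6152965724076, 'eye': array([-0.28396206, -0.12419113,  1.6010574 ]), 'rotation': array([[ 0.31443949,  0.82984421, -0.46096246],
       [-0.94927628,  0.27566382, -0.15127463],
       [ 0.0015363 ,  0.48514745,  0.87443101]])}
{'clock': 0.1, 'joint_positions': array([ 5.94750405e+01,  1.96327132e+01,  8.73708327e+01,  3.76901421e-04,
        7.30733151e+01, -8.36448789e+00]), 'qd': array([ 0.04720967, -0.06741362, -0.18590005, -0.14624028, -0.05904581,
        0.01758901]), 'tau': array([ 1.69637944e-03, -4.32002807e+01, -2.44694030e+01,  7.20320782e-02,
        5.26177045e-02,  3.28254970e-06]), 'eef_pos': array([0.19780997, 0.48590389, 0.20551766]), 'tcp_rot': array([[-9.26130244e-01,  3.77203261e-01, -6.86776125e-04],
       [ 3.77203833e-01,  9.26129549e-01, -1.15236365e-03],
       [ 2.01368335e-04, -1.32629342e-03, -9.99999100e-01]]), 'wrist_force': array([-0.55567024, -0.32341415, -0.16686719]), 'torque': array([-0.03501997,  0.00166906,  0.00072333]), 'grip_force': 0.0, 'grip_width': 1.0002218063112336}
```

View pics/top0.png

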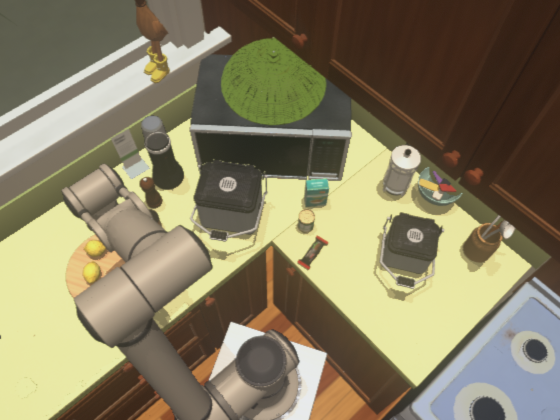

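View pics/scene0.png

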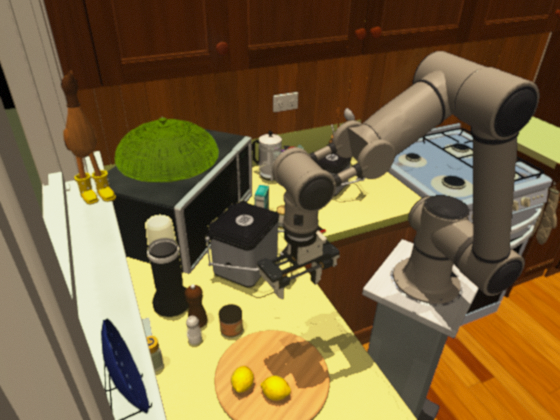

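The top view shows the left caddy with its lid at about (228,187) and paddle at about (218,236), and the right caddy with its lid at (414,234) and paddle at (407,282). The left one looks larger. The scene view shows the arm beside the left caddy. Next I'll measure both.

Run:
```python
from h import *
z=np.load('top0.npz'); im,P,d=z['im'],z['P'],z['d']
for n,(u0,u1,v0,v1) in dict(L=(185,275,150,250),R=(370,450,205,295)).items():
    for zl in((.165,.205),(.125,.155)):
        S=P[v0:v1,u0:u1]; m=(S[...,2]>zl[0])&(S[...,2]<zl[1])&(d[v0:v1,u0:u1]>0)&(im[v0:v1,u0:u1].max(-1)<70)
        k,l,st,_=cv2.connectedComponentsWithStats(m.astype(np.uint8)); 
        if k<2: continue
        i=1+st[1:,4].argmax(); q=S[l==i]
        r=cv2.minAreaRect(q[:,:2].astype(np.float32)*1000); print(n,zl,st[i,4],r,np.median(q[:,2]))
print(P[236,210:228].round(3)); print(im[236,210:228].tolist())
print(P[226:246:2,218].round(3))
print(P[282,398:416:2].round(3))
big=cv2.resize(im[150:260,170:290],None,fx=6,fy=5.4,interpolation=cv2.INTER_CUBIC); cv2.imwrite('pics/c.png',big[...,::-1])
```

```text
L (0.165, 0.205) 711 ((551.1363525390625, 302.5352783203125), (131.10977172851562, 206.81922912597656), 7.929096698760986) 0.1836193503409096
L (0.125, 0.155) 362 ((669.78662109375, 322.5135192871094), (15.090850830078125, 261.7992858886719), 15.678826332092285) 0.14015463371111825
R (0.125, 0.155) 2 ((603.8736572265625, -397.8960266113281), (1.6318477392196655, 0.0), -104.64125061035156) 0.1328339065234353
[[0.353 0.296 0.132]
 [0.356 0.294 0.128]
 [0.356 0.29  0.131]
 [0.357 0.287 0.13 ]
 [0.358 0.284 0.131]
 [0.36  0.281 0.129]
 [0.359 0.277 0.132]
 [0.359 0.274 0.134]
 [0.359 0.27  0.137]
 [0.361 0.268 0.134]
 [0.364 0.266 0.131]
 [0.364 0.262 0.133]
 [0.364 0.259 0.134]
 [0.366 0.256 0.133]
 [0.368 0.254 0.13 ]
 [0.37  0.251 0.129]
 [0.368 0.246 0.135]
 [0.373 0.246 0.126]]
[[140, 133, 116], [84, 79, 66], [77, 73, 59], [80, 75, 62], [78, 73, 60], [76, 72, 59], [77, 73, 60], [77, 73, 60], [76, 72, 59], [80, 76, 63], [80, 75, 63], [77, 72, 59], [84, 79, 66], [85, 80, 66], [78, 74, 60], [88, 84, 71], [140, 133, 121], [150, 143, 130]]
[[ 0.442  0.313  0.031]
 [ 0.441  0.313  0.017]
 [ 0.444  0.317 -0.007]
 [ 0.373  0.276  0.135]
 [ 0.37   0.275  0.128]
 [ 0.359  0.27   0.137]
 [ 0.355  0.269  0.132]
 [ 0.352  0.269  0.122]
 [ 0.396  0.297  0.004]
 [ 0.389  0.295  0.003]]
[[ 0.401 -0.309  0.104]
 [ 0.403 -0.315  0.102]
 [ 0.404 -0.321  0.106]
 [ 0.409 -0.328  0.099]
 [ 0.411 -0.333  0.099]
 [ 0.411 -0.339  0.102]
 [ 0.416 -0.346  0.097]
 [ 0.416 -0.351  0.1  ]
 [ 0.42  -0.357  0.096]]
```

View pics/c.png

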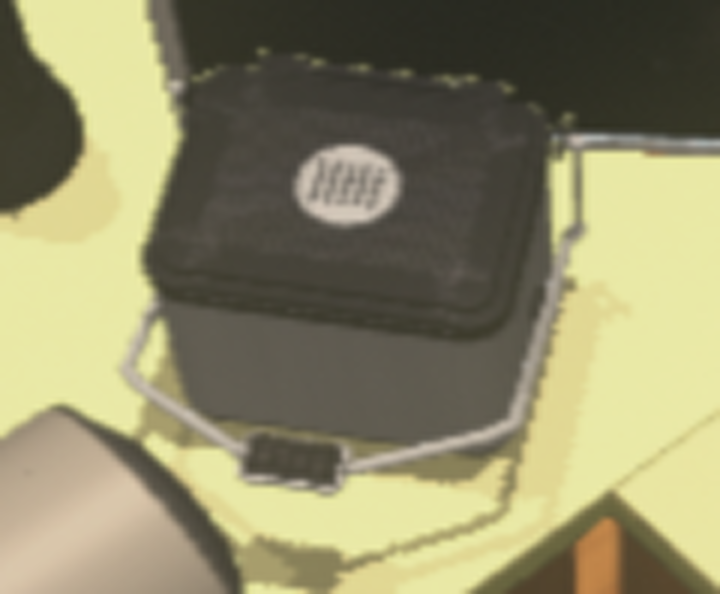

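```bash
cat >> h.py <<'E'
def ray(c,u,v,z):
    r=np.array(c['rotation'])@np.array([(u-c['cx'])/c['fx'],-(v-c['cy'])/c['fy'],-1]); e=np.array(c['eye'])
    return e+r*(z-e[2])/r[2]
E
python3 - <<'E'
from h import *
c=ctrl.get_calibration('top'); f=lambda x,y:(170+(x+.5)/6-.5,150+(y+.5)/5.4-.5)
pc=ray(c,*f(293,462),.131); ve=ray(c,*f(347,186),.185)
print('paddle',pc,'vent',ve); w=ve-pc; print('yaw',np.degrees(np.arctan2(w[1],w[0])),np.hypot(*w[:2]))
a=ray(c,*f(243,482),.131);b=ray(c,*f(340,490),.131); e=a-b; print('front edge',a,b,np.hypot(*e[:2]),'yaw',np.degrees(np.arctan2(-e[0],e[1])))
a=ray(c,*f(165,290),.175);b=ray(c,*f(470,335),.175); e=a-b; print('lid edge',np.hypot(*e[:2]),'yaw',np.degrees(np.arctan2(-e[0],e[1])))
s=ctrl.observe(); R=s['tcp_rot']; print('tool shift cm',R.T@(pc-s['eef_pos'])*100, 'tooly yaw',np.degrees(np.arctan2(-R[0,1],R[1,1])))
E
```

```text
paddle [0.36497932 0.27142222 0.131     ] vent [0.52399731 0.29666138 0.185     ]
yaw 9.018692341949333 0.16100850133877467
front edge [0.34431159 0.2918034  0.131     ] [0.35561891 0.24110255 0.131     ] 0.05194643240473247 yaw 12.572368535537672
lid edge 0.16658085630356875 yaw 7.767874978918809
tool shift cm [-23.57388948 -13.54821501   7.46499495] tooly yaw -22.160573977477384
```

Call:
{"method": "arm_command", "body": {
  "series": [
    {"xyz": [-2.9,-1.7,0],"twist": 0,"fingers": 0},
    {"xyz": [-2.9,-1.7,0],"twist": 0,"fingers": 0},
    {"xyz": [-2.9,-1.7,0],"twist": 0,"fingers": 0},
    {"xyz": [-2.9,-1.7,0],"twist": 0,"fingers": 0},
    {"xyz": [-2.9,-1.7,0],"twist": 0,"fingers": 0},
    {"xyz": [-2.9,-1.7,0],"twist": 0,"fingers": 0},
    {"xyz": [-2.9,-1.7,0],"twist": 0,"fingers": 0},
    {"xyz": [-2.9,-1.7,0],"twist": 0,"fingers": 0}
  ],
  "force": 20
}}

```text
clock: 0.9
eef_pos: [0.362, 0.2715, 0.2059]
tcp_rot: [[-0.926, 0.377, -0.0], [0.377, 0.926, -0.0], [0.0, -0.0, -1.0]]
wrist_force: [-0.2, -0.4, 0.1]
grip_width: 0.35
grip_force: 0.0
```

Call:
{"method": "arm_command", "body": {
  "series": [
    {"xyz": [0,0,0],"twist": -0.136,"fingers": 0},
    {"xyz": [0,0,0],"twist": -0.136,"fingers": 0},
    {"xyz": [0,0,0],"twist": -0.136,"fingers": 0},
    {"xyz": [0,0,0],"twist": -0.136,"fingers": 0},
    {"xyz": [0,0,0],"twist": 0,"fingers": 0},
    {"xyz": [0,0,0],"twist": 0,"fingers": 0}
  ]
}}

```text
clock: 1.5
eef_pos: [0.3614, 0.2727, 0.2059]
tcp_rot: [[-0.988, -0.153, -0.0], [-0.153, 0.988, -0.0], [0.0, -0.0, -1.0]]
wrist_force: [-0.6, -0.1, -0.0]
grip_width: 0.004
grip_force: 0.0
```

Run:
```python
from h import *
im,d,P=pts('top'); cv2.imwrite('pics/t1.png',cv2.resize(im[130:270,150:330],None,fx=4.2,fy=4.2)[...,::-1])
im,_=ctrl.capture('wrist'); cv2.imwrite('pics/w1.png',im[...,::-1])
c=ctrl.get_calibration('wrist');print(c)
s=ctrl.observe(); R=s['tcp_rot']; print(s['eef_pos'],R.round(3),'shift',R.T@(np.array([.365,.2714,.131])-s['eef_pos'])*100,s['wrist_force'])
```

```text
{'fx': 325.19226210127806, 'fy': 325.19226210127806, 'cx': 280.6248207538472, 'cy': 206.92916402074619, 'eye': array([0.28390582, 0.26111676, 0.38478664]), 'rotation': array([[-1.54771587e-01, -9.46474703e-01, -2.83251463e-01],
       [ 9.87950275e-01, -1.48246154e-01, -4.44671941e-02],
       [ 9.61342526e-05, -2.86720619e-01,  9.58014236e-01]])}
[0.36148497 0.27275446 0.20602719] [[-0.988 -0.154 -0.   ]
 [-0.154  0.988 -0.   ]
 [ 0.    -0.    -1.   ]] shift [-0.32814927 -0.18773138  7.502651  ] [-0.07063348  0.56878902 -0.11617979]
```

View pics/t1.png

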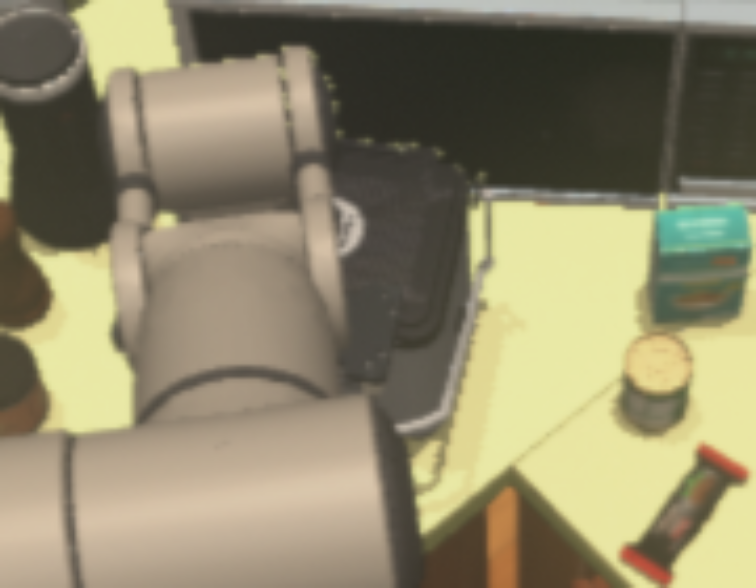

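View pics/w1.png

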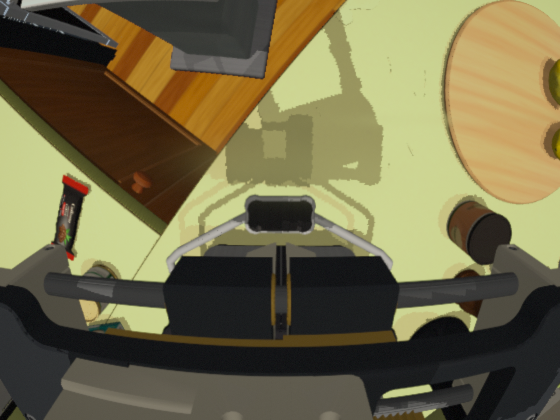

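The top view is blocked by the arm. The wrist view shows the paddle top at about (280,215) just ahead of the closed fingertips, running from (248,215) to (313,215). I'll cast a fisheye ray through it.

```bash
cat >> h.py <<'E'
def fray(c,u,v,z):
    a=np.array([u-c['cx'],-(v-c['cy'])]); r=np.hypot(*a); t=r/c['fx']
    w=np.array(c['rotation'])@np.array([*(a/r*np.sin(t)),-np.cos(t)]); e=np.array(c['eye']); return e+w*(z-e[2])/w[2]
E
python3 - <<'E'
from h import *
c=ctrl.get_calibration('wrist'); s=ctrl.observe(); R=s['tcp_rot']
for n,p in dict(front=(280,199),back=(280,231),L=(246,215),Rr=(314,215),cen=(280,215)).items():
    q=fray(c,*p,.131); print(n,q.round(4),(R.T@(q-s['eef_pos'])*100).round(2))
# project TCP
v=np.array(c['rotation']).T@(s['eef_pos']-c['eye']); t=np.arctan2(np.hypot(v[0],v[1]),-v[2]); k=c['fx']*t/np.hypot(v[0],v[1]); print('tcp px',c['cx']+k*v[0],c['cy']-k*v[1])
E
```

```text
front [0.3524 0.2714 0.131 ] [0.92 0.   7.5 ]
back [0.3797 0.2756 0.131 ] [-1.85  0.    7.5 ]
L [0.3702 0.2458 0.131 ] [-0.45 -2.8   7.5 ]
Rr [0.3615 0.3011 0.131 ] [-0.44  2.8   7.5 ]
cen [0.3659 0.2735 0.131 ] [-0.44  0.    7.5 ]
tcp px 279.7451266875823 246.8388737619522
```

Call:
{"method": "arm_command", "body": {
  "series": [
    {"xyz": [-0.4,0,1.5],"twist": 0,"fingers": 0},
    {"xyz": [0,0,2],"twist": 0,"fingers": 0},
    {"xyz": [0,0,2],"twist": 0,"fingers": 0},
    {"xyz": [0,0,1],"twist": 0,"fingers": 0},
    {"xyz": [0,0,0.5],"twist": 0,"fingers": 0},
    {"xyz": [0,0,0.4],"twist": 0,"fingers": 0},
    {"xyz": [0.05,0,0.3],"twist": 0,"fingers": 0},
    {"xyz": [0.1,0,0.3],"twist": 0,"fingers": 0}
  ]
}}

```text
clock: 2.4
eef_pos: [0.3644, 0.2734, 0.1264]
tcp_rot: [[-0.988, -0.156, 0.001], [-0.156, 0.988, 0.001], [-0.001, 0.0, -1.0]]
wrist_force: [-0.4, 0.8, 0.7]
grip_width: 0.007
grip_force: 0.0
```

Call:
{"method": "arm_command", "body": {
  "series": [
    {"xyz": [0.1,0,0.4],"twist": 0,"fingers": 0},
    {"xyz": [0.1,0,0.4],"twist": 0,"fingers": 0},
    {"xyz": [0.1,0,0.4],"twist": 0,"fingers": 0},
    {"xyz": [0.1,0,0.4],"twist": 0,"fingers": 0},
    {"xyz": [0.1,0,0.4],"twist": 0,"fingers": 0},
    {"xyz": [0.1,0,0.4],"twist": 0,"fingers": 0},
    {"xyz": [0.05,0,0.4],"twist": 0,"fingers": 0},
    {"xyz": [0.05,0,0.4],"twist": 0,"fingers": 0}
  ]
}}

```text
clock: 3.2
eef_pos: [0.3568, 0.272, 0.0938]
tcp_rot: [[-0.988, -0.157, -0.001], [-0.157, 0.988, -0.0], [0.001, -0.0, -1.0]]
wrist_force: [-2.5, -0.7, 2.1]
grip_width: 0.003
grip_force: 1.5
```

Run:
```python
from h import *
im,d,P=pts('scene'); cv2.imwrite('pics/s2.png',im[...,::-1])
s=ctrl.observe(); print(s['eef_pos'],s['wrist_force'],s['torque'])
```

```text
[0.35663141 0.27190863 0.09325846] [-1.5000707   0.13161113  0.71325348] [ 0.14860983  0.15732037 -0.01400686]
```

View pics/s2.png

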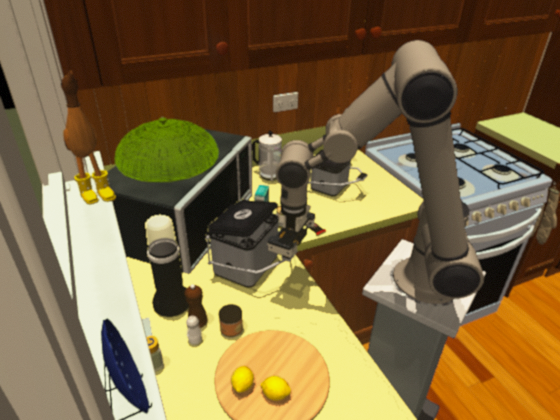

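The scene view shows the lid partly raised at (245,220), with the fingers on the paddle at about (285,243). I'll keep pressing.

Call:
{"method": "arm_command", "body": {
  "series": [
    {"xyz": [0.05,0,0.4],"twist": 0,"fingers": 0},
    {"xyz": [0.05,0,0.4],"twist": 0,"fingers": 0},
    {"xyz": [0,0,0.4],"twist": 0,"fingers": 0},
    {"xyz": [0,0,0.4],"twist": 0,"fingers": 0},
    {"xyz": [0,0,0.4],"twist": 0,"fingers": 0},
    {"xyz": [0,0,0.4],"twist": 0,"fingers": 0},
    {"xyz": [0,0,0.2],"twist": 0,"fingers": 0},
    {"xyz": [0,0,0.1],"twist": 0,"fingers": 0}
  ]
}}

```text
clock: 4.05
eef_pos: [0.3561, 0.2719, 0.0668]
tcp_rot: [[-0.988, -0.157, -0.0], [-0.157, 0.988, -0.0], [0.0, -0.0, -1.0]]
wrist_force: [-3.0, 0.4, 1.7]
grip_width: 0.004
grip_force: 1.3
```

Call:
{"method": "arm_command", "body": {
  "series": [
    {"xyz": [0,0,0.1],"twist": 0,"fingers": 0},
    {"xyz": [0,0,0.1],"twist": 0,"fingers": 0}
  ]
}}

```text
clock: 4.25
eef_pos: [0.3562, 0.2719, 0.0651]
tcp_rot: [[-0.988, -0.157, 0.0], [-0.157, 0.988, 0.0], [-0.0, 0.0, -1.0]]
wrist_force: [-1.5, -0.5, 1.8]
grip_width: -0.001
grip_force: 1.3
```

Not at the stop yet. I'll press in small steps until the force rises.

Call:
{"method": "arm_command", "body": {
  "series": [
    {"xyz": [0,0,0.1],"twist": 0,"fingers": 0},
    {"xyz": [0,0,0.1],"twist": 0,"fingers": 0},
    {"xyz": [0,0,0],"twist": 0,"fingers": 0}
  ]
}}

```text
clock: 4.55
eef_pos: [0.3562, 0.2719, 0.0631]
tcp_rot: [[-0.988, -0.157, 0.0], [-0.157, 0.988, 0.0], [-0.0, 0.0, -1.0]]
wrist_force: [-2.2, -0.8, 1.5]
grip_width: 0.01
grip_force: 1.1
```

Call:
{"method": "arm_command", "body": {
  "series": [
    {"xyz": [0,0,0.1],"twist": 0,"fingers": 0},
    {"xyz": [0,0,0.1],"twist": 0,"fingers": 0},
    {"xyz": [0,0,0],"twist": 0,"fingers": 0}
  ]
}}

```text
clock: 4.85
eef_pos: [0.3562, 0.2719, 0.061]
tcp_rot: [[-0.988, -0.157, 0.0], [-0.157, 0.988, 0.0], [-0.0, 0.0, -1.0]]
wrist_force: [-2.5, 0.1, 0.8]
grip_width: 0.007
grip_force: 1.1
```

Call:
{"method": "arm_command", "body": {
  "series": [
    {"xyz": [0,0,0.1],"twist": 0,"fingers": 0},
    {"xyz": [0,0,0.1],"twist": 0,"fingers": 0},
    {"xyz": [0,0,0],"twist": 0,"fingers": 0}
  ]
}}

```text
clock: 5.15
eef_pos: [0.3562, 0.2719, 0.059]
tcp_rot: [[-0.988, -0.157, 0.0], [-0.157, 0.988, 0.0], [-0.0, 0.0, -1.0]]
wrist_force: [-2.4, 0.1, 2.0]
grip_width: 0.003
grip_force: 1.0
```

Run:
```python
from h import *
im,d,P=pts('scene'); cv2.imwrite('pics/s3.png',cv2.resize(im[150:310,190:350],None,fx=3.7,fy=3.7)[...,::-1])
m=np.zeros(d.shape,bool); m[170:300,190:350]=1
yaw=np.radians(9); ax=np.array([np.cos(yaw),np.sin(yaw)]); o=np.array([.366,.2735])+.158*ax
q=P[m]; col=im[m].max(-1); X=(q[:,:2]-o)@ax; Y=(q[:,:2]-o)@np.array([-ax[1],ax[0]])
k=(X>-.02)&(X<.13)&(abs(Y)<.11)&(q[:,2]>.2)&(q[:,2]<.4)
print(k.sum(),q[k,2].max()); 
for z in np.arange(.2,.38,.02):
    kk=k&(abs(q[:,2]-z)<.01)
    if kk.any(): print(round(z,2),kk.sum(),np.percentile(X[kk],[5,50,95]).round(3))
s=ctrl.observe(); print(s['eef_pos'],s['wrist_force'])
```

```text
360 0.3107838136133896
0.2 16 [0.056 0.065 0.074]
0.22 30 [0.043 0.055 0.068]
0.24 31 [0.029 0.04  0.052]
0.26 29 [0.01  0.022 0.035]
0.28 36 [-0.002  0.01   0.025]
0.3 215 [-0.019 -0.012 -0.001]
0.32 3 [-0.018 -0.015 -0.014]
[0.35620069 0.27194271 0.05908012] [-1.61352866 -0.57325273  0.89050603]
```

View pics/s3.png

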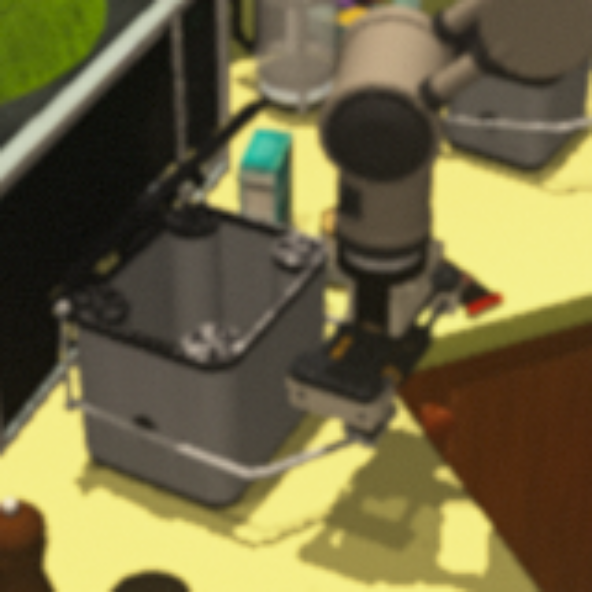

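The lid is at only about 0.95 rad although the TCP is already 72 mm down, and the force is mostly sideways. The fingertip may be off the front edge of the paddle, so I'll check with the wrist camera before moving.

Run:
```python
from h import *
im,d=ctrl.capture('wrist'); cv2.imwrite('pics/w3.png',cv2.resize(im[140:300,180:390],None,fx=3.8,fy=3.7)[...,::-1]); print(d[180:260:5,[255,280,305]].round(3).tolist())
c=ctrl.get_calibration('wrist'); print(c['eye'],c['rotation'][:,2]); np.savez('w3.npz',im=im,d=d)
s=ctrl.observe(); print(s['wrist_force'],s['torque'])
```

```text
[[0.24300000071525574, 0.24199999868869781, 0.24300000071525574], [0.24300000071525574, 0.24400000274181366, 0.24400000274181366], [0.24400000274181366, 0.24500000476837158, 0.24400000274181366], [0.24500000476837158, 0.24699999392032623, 0.2460000067949295], [0.24699999392032623, 0.24699999392032623, 0.24699999392032623], [0.24899999797344208, 0.25, 0.24899999797344208], [0.24899999797344208, 0.24799999594688416, 0.25], [0.25099998712539673, 0.25099998712539673, 0.24899999797344208], [0.25200000405311584, 0.25099998712539673, 0.2529999911785126], [0.2529999911785126, 0.2529999911785126, 0.25200000405311584], [0.2540000081062317, 0.2540000081062317, 0.2540000081062317], [0.17900000512599945, 0.17800000309944153, 0.17900000512599945], [0.17599999904632568, 0.17800000309944153, 0.1770000010728836], [0.17399999499320984, 0.17000000178813934, 0.17399999499320984], [0.16099999845027924, 0.164000004529953, 0.1599999964237213], [0.1550000011920929, 0.1589999943971634, 0.15600000321865082]]
[0.27861803 0.26007167 0.23784958] [-0.28346039 -0.0453426   0.9579114 ]
[-1.79236959 -1.02570288  0.99934197] [-0.04571105  0.36472774  0.01177065]
```

View pics/w3.png

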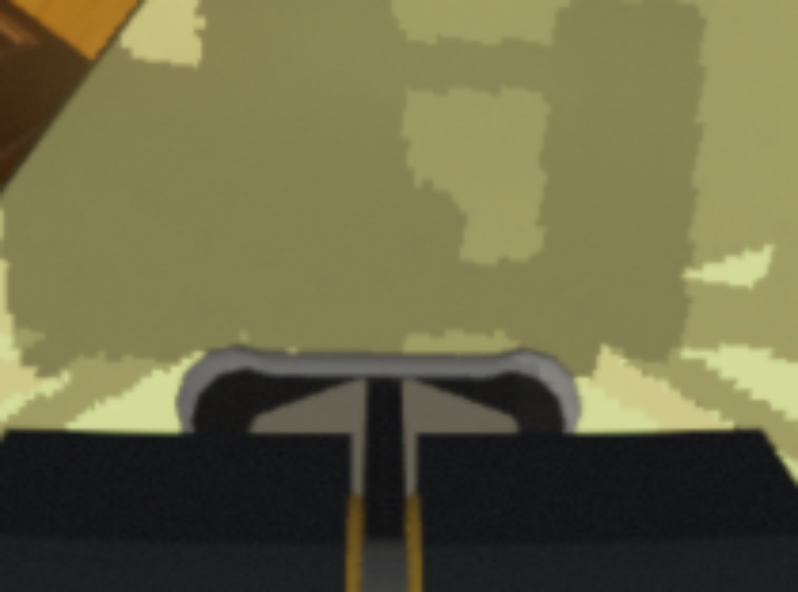

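Run:
```python
from h import *
c=ctrl.get_calibration('wrist'); s=ctrl.observe(); R=s['tcp_rot']; d=np.load('w3.npz')['d']
def p3(u,v):
    a=np.array([u-c['cx'],-(v-c['cy'])]); r=np.hypot(*a); t=r/c['fx']
    w=np.array([*(a/r*np.sin(t)),-np.cos(t)]); w*=d[v,u]/np.cos(t); return np.array(c['rotation'])@w+c['eye']
for u in(240,250,265,281,295,310):
    for v in(236,239,242,246,250,254,257): q=p3(u,v); print(u,v,q.round(3),(R.T@(q-s['eef_pos'])*1000).round(0))
```

```text
240 236 [0.348 0.248 0.072] [ 12. -22. -13.]
240 239 [0.348 0.249 0.075] [ 12. -22. -16.]
240 242 [0.349 0.249 0.076] [ 10. -21. -17.]
240 246 [0.351 0.25  0.079] [  9. -21. -20.]
240 250 [0.353 0.25  0.08 ] [  7. -21. -21.]
240 254 [0.355 0.25  0.08 ] [  5. -21. -21.]
240 257 [0.322 0.255 0.151] [ 37. -12. -92.]
250 236 [0.346 0.254 0.073] [ 12. -16. -14.]
250 239 [0.348 0.254 0.073] [ 11. -16. -14.]
250 242 [0.348 0.255 0.078] [ 11. -16. -19.]
250 246 [0.35  0.255 0.078] [  9. -16. -19.]
250 250 [0.352 0.255 0.079] [  7. -16. -20.]
250 254 [0.347 0.256 0.094] [ 11. -14. -34.]
250 257 [0.321 0.258 0.15 ] [ 37.  -9. -91.]
265 236 [0.346 0.262 0.072] [ 12.  -8. -13.]
265 239 [0.347 0.262 0.074] [ 11.  -8. -15.]
265 242 [0.347 0.263 0.077] [ 10.  -8. -17.]
265 246 [0.346 0.263 0.085] [ 12.  -8. -25.]
265 250 [0.346 0.263 0.09 ] [ 12.  -7. -31.]
265 254 [0.346 0.263 0.094] [ 12.  -7. -35.]
265 257 [0.32  0.262 0.151] [ 37.  -4. -92.]
281 236 [0.344 0.271 0.072] [ 12.   1. -13.]
281 239 [0.346 0.271 0.073] [ 11.   1. -14.]
281 242 [0.346 0.271 0.077] [ 11.   1. -18.]
281 246 [0.346 0.271 0.082] [ 10.   1. -23.]
281 250 [0.346 0.271 0.085] [ 10.   1. -26.]
281 254 [0.346 0.271 0.091] [ 10.   1. -32.]
281 257 [0.346 0.271 0.095] [ 10.   1. -36.]
295 236 [0.343 0.278 0.072] [ 12.   8. -13.]
295 239 [0.344 0.278 0.074] [ 11.   8. -15.]
295 242 [0.344 0.278 0.077] [ 11.   8. -18.]
295 246 [0.344 0.278 0.084] [ 11.   8. -25.]
295 250 [0.343 0.278 0.09 ] [ 12.   8. -31.]
295 254 [0.343 0.277 0.095] [ 12.   7. -35.]
295 257 [0.319 0.271 0.15 ] [ 36.   5. -91.]
310 236 [0.342 0.287 0.071] [ 12.  17. -12.]
310 239 [0.343 0.287 0.073] [ 11.  17. -14.]
310 242 [0.343 0.286 0.078] [ 11.  16. -19.]
310 246 [0.345 0.287 0.077] [  8.  16. -18.]
310 250 [0.347 0.287 0.078] [  6.  16. -19.]
310 254 [0.342 0.285 0.095] [ 12.  15. -36.]
310 257 [0.318 0.275 0.151] [ 37.   9. -92.]
```

The depth image shows the closed fingertips resting well on the paddle, within its width and up to its front edge. The visible tips meet it at z≈0.078, about 19 mm above the reported TCP. So the contact is sound and some 16 mm of travel remains.

Call:
{"method": "arm_command", "body": {
  "series": [
    {"xyz": [0,0,0.3],"twist": 0,"fingers": 0},
    {"xyz": [0,0,0.3],"twist": 0,"fingers": 0},
    {"xyz": [0,0,0.2],"twist": 0,"fingers": 0},
    {"xyz": [0,0,0.2],"twist": 0,"fingers": 0},
    {"xyz": [0,0,0],"twist": 0,"fingers": 0}
  ]
}}

```text
clock: 5.75
eef_pos: [0.3563, 0.272, 0.0489]
tcp_rot: [[-0.988, -0.157, 0.0], [-0.157, 0.988, 0.0], [-0.0, 0.0, -1.0]]
wrist_force: [-0.3, 0.1, 1.5]
grip_width: 0.004
grip_force: 0.8
```

Call:
{"method": "arm_command", "body": {
  "series": [
    {"xyz": [0,0,0.2],"twist": 0,"fingers": 0},
    {"xyz": [0,0,0.2],"twist": 0,"fingers": 0},
    {"xyz": [0,0,0],"twist": 0,"fingers": 0}
  ]
}}

```text
clock: 6.05
eef_pos: [0.3563, 0.2719, 0.0449]
tcp_rot: [[-0.988, -0.157, 0.0], [-0.157, 0.988, 0.0], [-0.0, 0.0, -1.0]]
wrist_force: [0.1, 0.2, 1.0]
grip_width: 0.005
grip_force: 0.5
```

Call:
{"method": "arm_command", "body": {
  "series": [
    {"xyz": [0,0,0.1],"twist": 0,"fingers": 0},
    {"xyz": [0,0,0.1],"twist": 0,"fingers": 0},
    {"xyz": [0,0,0],"twist": 0,"fingers": 0}
  ]
}}

```text
clock: 6.35
eef_pos: [0.3563, 0.272, 0.0431]
tcp_rot: [[-0.988, -0.157, 0.0], [-0.157, 0.988, 0.0], [-0.0, 0.0, -1.0]]
wrist_force: [-0.8, -0.6, 0.6]
grip_width: 0.009
grip_force: 0.3
```

```bash
cat > chk.py <<'E'
from h import *
im,d,P=pts('scene'); m=np.zeros(d.shape,bool); m[150:300,190:350]=1
yaw=np.radians(9); ax=np.array([np.cos(yaw),np.sin(yaw)]); o=np.array([.366,.2735])+.158*ax
q=P[m]; X=(q[:,:2]-o)@ax; Y=(q[:,:2]-o)@np.array([-ax[1],ax[0]])
k=(X>-.1)&(X<.13)&(abs(Y)<.11)&(q[:,2]>.2)&(q[:,2]<.36)&(im[m].max(-1)<70)
b=[(z,np.median(X[kk]),kk.sum()) for z in np.arange(.2,.36,.02) if (kk:=k&(abs(q[:,2]-z)<.01)).sum()>5]
print(np.round(b,3).tolist())
c=ctrl.get_calibration('wrist'); s=ctrl.observe(); R=s['tcp_rot']; _,d=ctrl.capture('wrist')
def p3(u,v):
    a=np.array([u-c['cx'],-(v-c['cy'])]); r=np.hypot(*a); t=r/c['fx']
    w=np.array([*(a/r*np.sin(t)),-np.cos(t)]); w*=d[v,u]/np.cos(t); return R.T@(np.array(c['rotation'])@w+c['eye']-s['eef_pos'])*1000
for u in(240,265): print(u,[(v,p3(u,v).round().tolist()) for v in range(230,258,3)])
print(s['eef_pos'],s['wrist_force'])
E
python3 chk.py
```

```text
[[0.2, 0.075, 76.0], [0.22, 0.07, 122.0], [0.24, 0.063, 134.0], [0.26, 0.056, 126.0], [0.28, 0.049, 138.0], [0.3, 0.043, 139.0], [0.32, 0.036, 154.0], [0.34, 0.034, 115.0]]
240 [(230, [-6.0, -29.0, 44.0]), (233, [-8.0, -29.0, 43.0]), (236, [11.0, -22.0, -11.0]), (239, [10.0, -22.0, -11.0]), (242, [9.0, -22.0, -15.0]), (245, [8.0, -22.0, -17.0]), (248, [7.0, -22.0, -17.0]), (251, [6.0, -21.0, -19.0]), (254, [4.0, -22.0, -18.0]), (257, [37.0, -12.0, -92.0])]
265 [(230, [-6.0, -11.0, 44.0]), (233, [-8.0, -11.0, 44.0]), (236, [11.0, -8.0, -10.0]), (239, [10.0, -8.0, -12.0]), (242, [10.0, -8.0, -15.0]), (245, [8.0, -8.0, -16.0]), (248, [12.0, -7.0, -29.0]), (251, [12.0, -7.0, -32.0]), (254, [11.0, -7.0, -34.0]), (257, [37.0, -4.0, -91.0])]
[0.35630418 0.27198484 0.04312497] [0.97706174 0.94442561 0.42602687]
```

The lid slope gives about 1.26 rad, so it's fully open. I'll press slightly to get firm contact at the stop.

Call:
{"method": "arm_command", "body": {
  "series": [
    {"xyz": [0,0,0.1],"twist": 0,"fingers": 0},
    {"xyz": [0,0,0],"twist": 0,"fingers": 0}
  ]
}}

```text
clock: 6.65
eef_pos: [0.3564, 0.272, 0.0423]
tcp_rot: [[-0.988, -0.157, 0.001], [-0.157, 0.988, 0.0], [-0.001, 0.0, -1.0]]
wrist_force: [0.5, 0.2, 2.8]
grip_width: 0.005
grip_force: 1.3
```

Call:
{"method": "arm_command", "body": {
  "series": [
    {"xyz": [0,0,0.1],"twist": 0,"fingers": 0},
    {"xyz": [0,0,0],"twist": 0,"fingers": 0}
  ]
}}

```text
clock: 6.85
eef_pos: [0.3566, 0.2721, 0.0418]
tcp_rot: [[-0.988, -0.157, 0.001], [-0.157, 0.988, 0.001], [-0.001, 0.0, -1.0]]
wrist_force: [-1.2, -0.7, 8.4]
grip_width: 0.008
grip_force: 4.4
```

Firm stop with 8 N on the tool. I'll hold for 4 s.

Call:
{"method": "arm_command", "body": {
  "series": [
    {"xyz": [0,0,0],"twist": 0,"fingers": 0},
    {"xyz": [0,0,0],"twist": 0,"fingers": 0},
    {"xyz": [0,0,0],"twist": 0,"fingers": 0},
    {"xyz": [0,0,0],"twist": 0,"fingers": 0},
    {"xyz": [0,0,0],"twist": 0,"fingers": 0},
    {"xyz": [0,0,0],"twist": 0,"fingers": 0},
    {"xyz": [0,0,0],"twist": 0,"fingers": 0},
    {"xyz": [0,0,0],"twist": 0,"fingers": 0}
  ]
}}

```text
clock: 7.65
eef_pos: [0.3566, 0.2721, 0.0418]
tcp_rot: [[-0.988, -0.157, 0.001], [-0.157, 0.988, 0.001], [-0.001, 0.0, -1.0]]
wrist_force: [-0.5, -1.1, 9.1]
grip_width: 0.004
grip_force: 4.2
```

Call:
{"method": "arm_command", "body": {
  "series": [
    {"xyz": [0,0,0],"twist": 0,"fingers": 0},
    {"xyz": [0,0,0],"twist": 0,"fingers": 0},
    {"xyz": [0,0,0],"twist": 0,"fingers": 0},
    {"xyz": [0,0,0],"twist": 0,"fingers": 0},
    {"xyz": [0,0,0],"twist": 0,"fingers": 0},
    {"xyz": [0,0,0],"twist": 0,"fingers": 0},
    {"xyz": [0,0,0],"twist": 0,"fingers": 0},
    {"xyz": [0,0,0],"twist": 0,"fingers": 0}
  ]
}}

```text
clock: 8.45
eef_pos: [0.3566, 0.2721, 0.0418]
tcp_rot: [[-0.988, -0.157, 0.001], [-0.157, 0.988, 0.001], [-0.001, 0.0, -1.0]]
wrist_force: [-0.7, -0.1, 8.8]
grip_width: 0.004
grip_force: 4.2
```

Call:
{"method": "arm_command", "body": {
  "series": [
    {"xyz": [0,0,0],"twist": 0,"fingers": 0},
    {"xyz": [0,0,0],"twist": 0,"fingers": 0},
    {"xyz": [0,0,0],"twist": 0,"fingers": 0},
    {"xyz": [0,0,0],"twist": 0,"fingers": 0},
    {"xyz": [0,0,0],"twist": 0,"fingers": 0},
    {"xyz": [0,0,0],"twist": 0,"fingers": 0},
    {"xyz": [0,0,0],"twist": 0,"fingers": 0},
    {"xyz": [0,0,0],"twist": 0,"fingers": 0}
  ]
}}

```text
clock: 9.25
eef_pos: [0.3566, 0.2721, 0.0418]
tcp_rot: [[-0.988, -0.157, 0.001], [-0.157, 0.988, 0.001], [-0.001, 0.0, -1.0]]
wrist_force: [-1.9, -1.0, 9.1]
grip_width: 0.007
grip_force: 4.2
```

Call:
{"method": "arm_command", "body": {
  "series": [
    {"xyz": [0,0,0],"twist": 0,"fingers": 0},
    {"xyz": [0,0,0],"twist": 0,"fingers": 0},
    {"xyz": [0,0,0],"twist": 0,"fingers": 0},
    {"xyz": [0,0,0],"twist": 0,"fingers": 0},
    {"xyz": [0,0,0],"twist": 0,"fingers": 0},
    {"xyz": [0,0,0],"twist": 0,"fingers": 0},
    {"xyz": [0,0,0],"twist": 0,"fingers": 0},
    {"xyz": [0,0,0],"twist": 0,"fingers": 0}
  ]
}}

```text
clock: 10.05
eef_pos: [0.3566, 0.2721, 0.0418]
tcp_rot: [[-0.988, -0.157, 0.001], [-0.157, 0.988, 0.001], [-0.001, 0.0, -1.0]]
wrist_force: [-0.9, -1.0, 8.0]
grip_width: 0.006
grip_force: 4.2
```

Call:
{"method": "arm_command", "body": {
  "series": [
    {"xyz": [0,0,0],"twist": 0,"fingers": 0},
    {"xyz": [0,0,0],"twist": 0,"fingers": 0},
    {"xyz": [0,0,0],"twist": 0,"fingers": 0},
    {"xyz": [0,0,0],"twist": 0,"fingers": 0},
    {"xyz": [0,0,0],"twist": 0,"fingers": 0},
    {"xyz": [0,0,0],"twist": 0,"fingers": 0},
    {"xyz": [0,0,0],"twist": 0,"fingers": 0},
    {"xyz": [0,0,0],"twist": 0,"fingers": 0}
  ]
}}

```text
clock: 10.85
eef_pos: [0.3566, 0.2721, 0.0418]
tcp_rot: [[-0.988, -0.157, 0.001], [-0.157, 0.988, 0.001], [-0.001, 0.0, -1.0]]
wrist_force: [-0.6, -0.4, 9.1]
grip_width: 0.007
grip_force: 4.2
```

Call:
{"method": "arm_command", "body": {
  "series": [
    {"xyz": [0,0,-0.2],"twist": 0,"fingers": 0},
    {"xyz": [0,0,-0.3],"twist": 0,"fingers": 0},
    {"xyz": [0,0,-0.3],"twist": 0,"fingers": 0},
    {"xyz": [0,0,-0.3],"twist": 0,"fingers": 0},
    {"xyz": [0,0,-0.3],"twist": 0,"fingers": 0},
    {"xyz": [0,0,-0.3],"twist": 0,"fingers": 0},
    {"xyz": [0,0,-0.3],"twist": 0,"fingers": 0},
    {"xyz": [-0.05,0,-0.3],"twist": 0,"fingers": 0}
  ]
}}

```text
clock: 11.65
eef_pos: [0.3564, 0.2719, 0.0644]
tcp_rot: [[-0.988, -0.157, -0.0], [-0.157, 0.988, -0.0], [0.0, -0.0, -1.0]]
wrist_force: [-1.8, 0.3, 1.7]
grip_width: 0.005
grip_force: 1.0
```

```bash
python3 chk.py
```

```text
[[0.2, 0.07, 22.0], [0.22, 0.054, 46.0], [0.24, 0.033, 55.0], [0.26, 0.014, 57.0], [0.28, -0.006, 77.0], [0.3, -0.023, 157.0]]
240 [(230, [-14.0, -32.0, 64.0]), (233, [14.0, -22.0, -12.0]), (236, [13.0, -22.0, -14.0]), (239, [11.0, -22.0, -16.0]), (242, [10.0, -21.0, -17.0]), (245, [9.0, -21.0, -19.0]), (248, [8.0, -21.0, -21.0]), (251, [6.0, -21.0, -20.0]), (254, [5.0, -21.0, -21.0]), (257, [37.0, -12.0, -92.0])]
265 [(230, [-14.0, -12.0, 66.0]), (233, [-17.0, -12.0, 66.0]), (236, [13.0, -8.0, -14.0]), (239, [11.0, -8.0, -15.0]), (242, [11.0, -8.0, -18.0]), (245, [10.0, -8.0, -19.0]), (248, [12.0, -7.0, -28.0]), (251, [12.0, -7.0, -32.0]), (254, [12.0, -7.0, -36.0]), (257, [37.0, -4.0, -91.0])]
[0.35655642 0.27196944 0.06471045] [-1.64686369 -1.28938318  1.63235182]
```

Contact is good and the lid is following, now at about 0.8 rad. I'll continue upward, more slowly.

Call:
{"method": "arm_command", "body": {
  "series": [
    {"xyz": [0,0,-0.2],"twist": 0,"fingers": 0},
    {"xyz": [-0.05,0,-0.2],"twist": 0,"fingers": 0},
    {"xyz": [-0.05,0,-0.2],"twist": 0,"fingers": 0},
    {"xyz": [-0.05,0,-0.2],"twist": 0,"fingers": 0},
    {"xyz": [-0.05,0,-0.2],"twist": 0,"fingers": 0},
    {"xyz": [-0.05,0,-0.2],"twist": 0,"fingers": 0},
    {"xyz": [-0.05,0,-0.2],"twist": 0,"fingers": 0},
    {"xyz": [-0.05,0,-0.2],"twist": 0,"fingers": 0}
  ]
}}

```text
clock: 12.55
eef_pos: [0.3601, 0.2725, 0.0803]
tcp_rot: [[-0.988, -0.157, -0.0], [-0.157, 0.988, 0.0], [0.0, 0.0, -1.0]]
wrist_force: [-3.2, -0.9, 2.1]
grip_width: 0.007
grip_force: 1.4
```

Call:
{"method": "arm_command", "body": {
  "series": [
    {"xyz": [-0.05,0,-0.2],"twist": 0,"fingers": 0},
    {"xyz": [-0.05,0,-0.2],"twist": 0,"fingers": 0},
    {"xyz": [-0.05,0,-0.2],"twist": 0,"fingers": 0},
    {"xyz": [-0.05,0,-0.2],"twist": 0,"fingers": 0},
    {"xyz": [-0.05,0,-0.2],"twist": 0,"fingers": 0},
    {"xyz": [-0.05,0,-0.2],"twist": 0,"fingers": 0},
    {"xyz": [-0.05,0,-0.2],"twist": 0,"fingers": 0},
    {"xyz": [-0.05,0,-0.2],"twist": 0,"fingers": 0}
  ]
}}

```text
clock: 13.35
eef_pos: [0.3642, 0.2732, 0.0964]
tcp_rot: [[-0.988, -0.157, 0.0], [-0.157, 0.988, 0.0], [-0.0, 0.0, -1.0]]
wrist_force: [-1.8, -0.2, 3.1]
grip_width: 0.003
grip_force: 1.7
```

Call:
{"method": "arm_command", "body": {
  "series": [
    {"xyz": [-0.05,0,-0.2],"twist": 0,"fingers": 0},
    {"xyz": [-0.05,0,-0.2],"twist": 0,"fingers": 0},
    {"xyz": [-0.05,0,-0.2],"twist": 0,"fingers": 0},
    {"xyz": [-0.05,0,-0.2],"twist": 0,"fingers": 0},
    {"xyz": [0,0,-0.2],"twist": 0,"fingers": 0},
    {"xyz": [0,0,-0.2],"twist": 0,"fingers": 0},
    {"xyz": [0,0,-0.2],"twist": 0,"fingers": 0},
    {"xyz": [0,0,-0.2],"twist": 0,"fingers": 0}
  ]
}}

```text
clock: 14.15
eef_pos: [0.3659, 0.2735, 0.1121]
tcp_rot: [[-0.988, -0.157, -0.0], [-0.157, 0.988, 0.0], [0.0, 0.0, -1.0]]
wrist_force: [-0.3, 0.1, -0.1]
grip_width: 0.002
grip_force: 0.0
```

```bash
python3 chk.py
```

```text
[]
240 [(230, [16.0, -22.0, -14.0]), (233, [15.0, -21.0, -16.0]), (236, [78.0, 0.0, -179.0]), (239, [13.0, -21.0, -18.0]), (242, [11.0, -21.0, -20.0]), (245, [10.0, -21.0, -20.0]), (248, [8.0, -21.0, -20.0]), (251, [6.0, -21.0, -20.0]), (254, [4.0, -21.0, -19.0]), (257, [37.0, -12.0, -92.0])]
265 [(230, [15.0, -8.0, -11.0]), (233, [15.0, -8.0, -16.0]), (236, [13.0, -8.0, -16.0]), (239, [12.0, -8.0, -16.0]), (242, [11.0, -8.0, -18.0]), (245, [9.0, -8.0, -19.0]), (248, [12.0, -7.0, -28.0]), (251, [12.0, -7.0, -32.0]), (254, [12.0, -7.0, -36.0]), (257, [37.0, -4.0, -91.0])]
[0.36606874 0.27358088 0.11239759] [ 0.01131163  0.97651919 -0.59348176]
```

The force has dropped to zero, and the paddle is at z≈0.131, back at rest. I'll lift away slowly at first.

Call:
{"method": "arm_command", "body": {
  "series": [
    {"xyz": [0,0,-0.2],"twist": 0,"fingers": 0},
    {"xyz": [0,0,-0.2],"twist": 0,"fingers": 0},
    {"xyz": [0,0,-0.5],"twist": 0,"fingers": 0},
    {"xyz": [0,0,-2],"twist": 0,"fingers": 0},
    {"xyz": [0,0,-2],"twist": 0,"fingers": 0},
    {"xyz": [0,0,-2],"twist": 0,"fingers": 0},
    {"xyz": [0,0,-2],"twist": 0,"fingers": 0},
    {"xyz": [0,0,0],"twist": 0,"fingers": 0}
  ]
}}

```text
clock: 15.05
eef_pos: [0.3674, 0.2742, 0.2038]
tcp_rot: [[-0.988, -0.157, 0.005], [-0.157, 0.988, 0.003], [-0.005, 0.002, -1.0]]
wrist_force: [0.3, -0.1, -0.2]
grip_width: 0.004
grip_force: 0.0
```

Call:
{"method": "arm_command", "body": {
  "series": [
    {"xyz": [2,0,0],"twist": 0,"fingers": 0},
    {"xyz": [2,0,0],"twist": 0,"fingers": 0},
    {"xyz": [0,0,0],"twist": 0,"fingers": 0},
    {"xyz": [0,0,0],"twist": 0,"fingers": 0},
    {"xyz": [0,0,0],"twist": 0,"fingers": 0}
  ]
}}

```text
clock: 15.55
eef_pos: [0.3272, 0.2674, 0.2009]
tcp_rot: [[-0.988, -0.156, 0.0], [-0.156, 0.988, 0.0], [-0.0, 0.0, -1.0]]
wrist_force: [0.9, -0.4, 1.0]
grip_width: 0.009
grip_force: 0.0
```

Run:
```python
from h import *
im,d,P=pts('scene'); cv2.imwrite('pics/s4.png',im[...,::-1])
s=ctrl.observe(); print(s['eef_pos'],s['wrist_force'],s['clock'])
```

```text
[0.32724219 0.2673459  0.20092733] [ 0.48051031  0.9114168  -0.58361646] 15.6
```

View pics/s4.png

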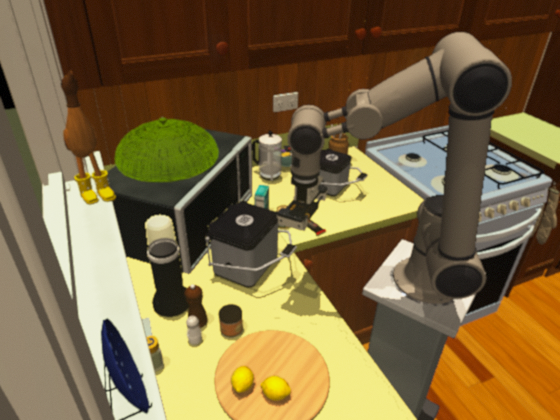

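The scene shows the lid shut at (243,228), the paddle back up at (288,250), the hand clear of it, and the visible bystanders where they stood.

```bash
python3 -c "
from plant import ctrl
print(ctrl.hand_in())"
```

```text
the job is handed in; nothing more can be done
None
```

The large caddy's lid was held fully open by its lever for about four seconds, eased shut without slamming, and the hand is clear; the job is handed in, but no verdict was returned.

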